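# Post the carton through the spring flap into the tote

### The job

On the packing ledge, push the spring flap open with one finger and, while that finger keeps it open, push the small carton along its lane with the other finger, through the gateway and off the edge into the tote. The carton is only pushed, never lifted or carried, and it must not be used to shove the flap: a light brush is all it may give it. Finish with the flap shut again behind it and the other goods left where they stand.

Things in the scene. Friction and masses are not known exactly. Their poses are not given: they have to be found in the camera images.
- station: the fixed packing station: a white-topped ledge with a flat top 110 mm above the table, and a grey open tote against its far side. Origin: at table height below the gateway, in the plane of the shut flap; x points along the lane to the tote, y to the left looking that way, z up. The ledge spans x -210 to +12 mm (far edge, things drop off it into the tote) and y -190 to +190 mm
- lane (a point): middle of the lane, on the ledge top (station x = -90, y = -10 mm), same axes as the station. The lane is the 72 mm wide strip between two aluminium guides 10 mm high and 8 mm wide (inner faces at station y = -46 and +26 mm), running from station x = -173 to -8 mm
- gateway (a point): point on the ledge top above the station's origin, same axes. The gateway, open above, lies between a stop post (y -70 to -56 mm) and the round hinge post (12 mm thick, centre y = +89 mm), both 56 mm high above the ledge
- finger_spot (a point): point on the ledge top, 5 mm before the shut flap and 33 mm from the hinge (station x = -5, y = +56 mm): the ledge here and back towards the robot, between y = +34 and +83 mm, is free for the finger that opens the flap
- tote_in (a point): centre of the tote's inner floor, 5 mm above the table, same axes as the station; the inside is 230 mm along x, 290 mm along y, its walls end 100 mm above the table, 10 mm below the ledge top
- flap (a joint): spring flap, aluminium plate 4 mm thick, from 4 to 50 mm above the ledge; shut, it lies at station x = 0 from y = +83 to -47 mm; upright hinge axis at y = +89 mm. Value in rad: 0 shut, grows as it swings away over the tote, stop 1.45; above about 1.1 the lane is free. The spring shuts it: 0.3 N m when shut plus 0.2 N m per rad (about 9 N on a finger 33 mm from the hinge starts it)
- flap_edge (a point): the middle of the flap's free edge, 136 mm from the hinge axis, 27 mm above the ledge
- carton_center (a point): centre of the small carton to be pushed: cardboard with a paper band, 40 mm along its x, 60 mm along its y, 50 mm high (centre 25 mm above the ledge), about 0.12 kg; it stands upright and loose in the lane, before the flap, its x about along the lane
- carton: the same carton, origin at the centre of its underside
- can: bystander, to be left alone: a short food can, 66 mm across, 58 mm tall, standing on the ledge right of the lane; origin at the centre of its underside
- tin: bystander, to be left alone: a low flat tin, 60 mm across, 40 mm tall, standing on the ledge left of the hinge; origin at the centre of its underside
- jar: bystander, to be left alone: a jar, 70 mm across, 100 mm tall, on the table; origin at the centre of its underside
- tall_can: bystander, to be left alone: a food can, 72 mm across, 110 mm tall, on the table; origin at the centre of its underside
- box_a: bystander, to be left alone: a cardboard box 50 x 90 x 90 mm, on the table; origin at the centre of its underside
- bottle: bystander, to be left alone: a bottle, 64 mm across, 160 mm tall, on the table; origin at the centre of its underside
- bowl: bystander, to be left alone: a white bowl, 120 mm across, 50 mm tall, on the table; origin at the centre of its underside
Mind the look-alikes: they are no part of the job. Leave any blue or purple look-alike of the carton alone.

How it is judged:
By the outcome, as a careful person would: the job done as asked, in the order asked, and still so for the second after the job is handed in, with the robot touching nothing.
It also fails if it takes over 40 s, if anything falls off the work surface, if the arm or the gripper's body presses on something with over 40 N, if the wrist force passes 120 N, or if a joint passes its speed limit or range.

### The arm

A 7-joint arm with a two-finger parallel gripper is mounted at the origin on the work surface. World frame = base frame: x ahead of the robot, y to its left, z up, the work surface at z = 0. Lengths are in m, angles in rad, forces in N, time in s.
With the tool pointing down it reaches from about 0.425 to 0.825 m from the base axis. Payload 3.6 kg.
Tool frame: the origin (TCP) lies on the centre line of the jaws, within the pads' length; the fingertips stand 22 mm ahead of it and the grasp point (between the pads) lies 3 mm ahead of it; z points along the fingers, y is the direction in which the jaws open and shut (so a half turn about z gives the same grasp; the last joint's range is limited). The gripper opens to 93 mm and grips with 3 to 60 N. Pads are 15 mm wide; open, the fingers measure 128 mm over their backs; the gripper's body (75 mm by 188 mm) begins 65 mm behind the grasp point.
Start: joints at [-1.21, 0.615, -0.013, 1.423, 0.008, 1.103, -0.04], TCP at [0.246, 0.602, 0.208] pointing down, gripper open.
Joint ranges: [-3.12, 3.12], [-0.3, 2.06], [-1.34, 1.32], [0.26, 2.42], [-1.36, 4.5], [0.01, 1.98], [-2.84, 2.84]. Speed limits (rad/s): [2.79, 2.79, 3.14, 3.14, 3.14, 3.14, 3.14].

### API

Orientations are given as a 3x3 rotation matrix whose columns are the frame's x, y, z axes.
In Python, from station import env, planner, viewer, job_done, monitor gives the robot as it stands. Calls block until the motion is done:
- env.goto(position, orientation): joint-space move of the TCP to a pose.
- env.servo_line(position, attitude=None, rate=0.15, f_stop=None): straight line of the TCP; attitude=None keeps the orientation; rate is the mean speed in m/s. With f_stop (N) it stops when the force on the tool has changed by that much, and returns True; else False.
- env.goto_joints(angles): joint-space move.
- env.gripper_to(opening, squeeze=None): finger opening in m; squeeze is the grip in N (None keeps the last); returns when the fingers have stopped.
- env.sleep(seconds).
- planner.ik(position, orientation): joint angles nearest the present ones, or None.
- viewer.capture(name): name is "side" or "top" or "wrist"; returns a dict with "image" (420x560x3 uint8, blue, green, red), "camera_matrix" (3x3 intrinsics, pixels), "distortion" ([k1, k2, p1, p2, k3] as OpenCV has them; the pictures are not rectified), "pose" (4x4, takes a point from camera to world coordinates); the wrist camera has in their place "mount" (4x4, takes a point from camera to tool coordinates, whose origin is the TCP and whose axes are the flange's). Camera axes: x right, y up, looking along -z (the intrinsics and any distortion apply to the point x, -y, -z); pixel columns grow to the right and rows downward; lengths in m; the calibration is good to about 2 mm. A picture is of the moment at which its call begins: read the wrist's pose just before it. There is no depth.
A pose or a line that the arm cannot do raises env.Unreachable and nothing moves.
- job_done(): hands the job in, once; it reports no verdict.
Readings, each from a call of its own:
- monitor.current_clock(): time.
- monitor.current_qpos(): joint angles.
- monitor.current_joint_vel(): joint speeds.
- monitor.current_joint_torque(): joint torques, N m.
- monitor.current_position(): TCP position.
- monitor.current_ee_rot(): TCP orientation.
- monitor.current_contact_force(): force on the tool from outside, world axes, zero at the start.
- monitor.current_ft_torque(): the same for the moment, N m.
- monitor.current_gripper_width(): finger opening in m.
Only numpy, scipy, OpenCV 4.12 (cv2) and the standard library are available. Lean on these libraries where they do the work, as an engineer would, in place of code of your own. Each camera call takes 0.05 s, during which the arm holds its last target.

## Working session

There is one attempt and no reset: what is moved stays moved. The work goes in short steps, each a Python script; the robot and the scene stay as the last script left them, time stands still between calls to the robot, and variables do not carry over. Pictures are saved under pics/ and viewed, and the job is handed in when it is done.

```bash
ls; mkdir -p pics; python3 - <<'E'
from station import env, planner, viewer, job_done, monitor
import cv2,numpy as np
for n in ["side","top","wrist"]:
    c=viewer.capture(n); cv2.imwrite(f"pics/{n}0.png",c["image"])
    print(n,c["camera_matrix"].round(1).tolist(),c["distortion"]); print(np.round(c.get("pose",c.get("mount")),4).tolist())
print(monitor.current_clock(),monitor.current_position(),monitor.current_ee_rot(),monitor.current_gripper_width())
E
```

```text
pics
side [[451.1, 0.0, 271.1], [0.0, 451.1, 213.9], [0.0, 0.0, 1.0]] [-0.12074433  0.          0.          0.          0.        ]
[[0.9956, 0.0733, -0.0585, 0.4483], [-0.0924, 0.66, -0.7456, -0.8696], [-0.016, 0.7477, 0.6638, 0.8879], [0.0, 0.0, 0.0, 1.0]]
top [[488.3, 0.0, 280.9], [0.0, 488.3, 210.6], [0.0, 0.0, 1.0]] [-0.06787756  0.          0.          0.          0.        ]
[[-0.0197, 0.9871, -0.1591, 0.296], [-0.9997, -0.0218, -0.0116, -0.0064], [-0.0149, 0.1588, 0.9872, 1.3251], [0.0, 0.0, 0.0, 1.0]]
wrist [[309.4, 0.0, 280.2], [0.0, 309.4, 203.7], [0.0, 0.0, 1.0]] [-0.02016763  0.          0.          0.          0.        ]
[[-0.0017, 0.9563, 0.2924, 0.0826], [1.0, 0.0016, 0.0004, -0.0003], [-0.0001, 0.2924, -0.9563, -0.1756], [0.0, 0.0, 0.0, 1.0]]
0.15 [0.24557063 0.6011621  0.20725477] [[-9.25756647e-01  3.78119208e-01 -7.03594770e-04]
 [ 3.78119860e-01  9.25754843e-01 -1.82814634e-03]
 [-3.99009784e-05 -1.95846178e-03 -9.99998081e-01]] 0.09330754425181857
```

View pics/side0.png

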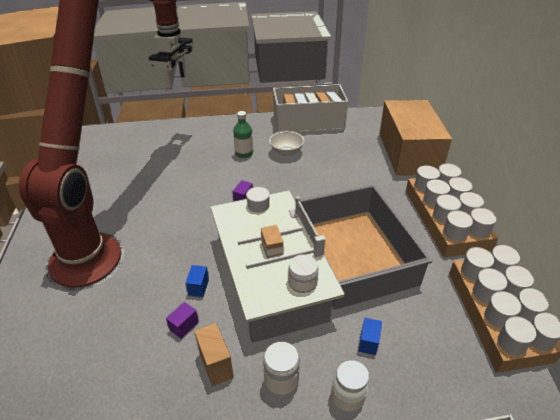

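View pics/top0.png

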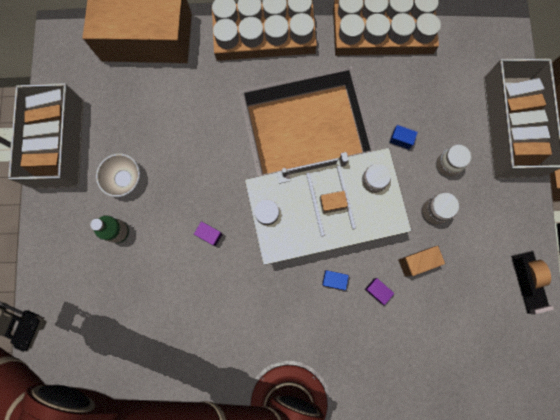

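View pics/wrist0.png

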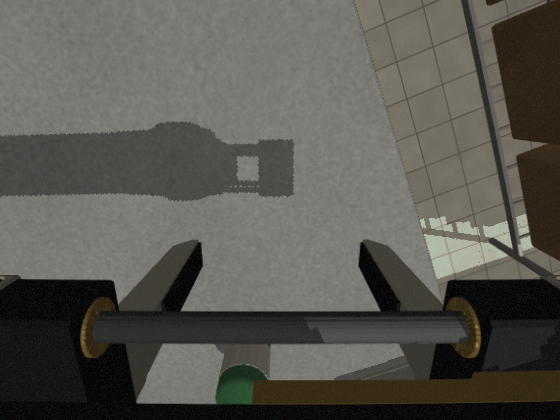

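The top view shows the white ledge with corners near (246,183), (391,151), (408,229) and (262,262). The brown carton is in the lane at about (334,201), the flap runs from (283,172) to (345,158), and the tote is beyond it. I'll enlarge it and get a rough pose.

```bash
cat > h.py <<'E'
import cv2,numpy as np
def rays(c,px,T=None):
    """px Nx2 -> origin, dirs (world)"""
    P=c["pose"] if T is None else T
    u=cv2.undistortPoints(np.array(px,float).reshape(-1,1,2),np.array(c["camera_matrix"]),np.array(c["distortion"])).reshape(-1,2)
    d=np.c_[u[:,0],-u[:,1],-np.ones(len(u))]
    return P[:3,3],d@np.array(P)[:3,:3].T
def onplane(c,px,z,T=None):
    o,d=rays(c,px,T); return o+d*((z-o[2])/d[:,2])[:,None]
def project(c,pts,T=None):
    P=np.array(c["pose"] if T is None else T); q=(np.array(pts,float).reshape(-1,3)-P[:3,3])@P[:3,:3]
    q=q*[1,-1,-1]
    return cv2.projectPoints(q,np.zeros(3),np.zeros(3),np.array(c["camera_matrix"]),np.array(c["distortion"]))[0].reshape(-1,2)
E
python3 - <<'E'
from station import env, planner, viewer, job_done, monitor
import cv2,numpy as np
from h import *
c=viewer.capture("top")
im=c["image"]
hsv=cv2.cvtColor(im,cv2.COLOR_BGR2HSV)
cv2.imwrite("pics/topz.png",cv2.resize(im[60:275,230:420],None,fx=2.75,fy=2.75,interpolation=cv2.INTER_CUBIC))
print(onplane(c,[[246,183],[391,151],[408,229],[262,262],[334,201]],0.11).round(3))
print(onplane(c,[[334,201]],0.16).round(3))
s=viewer.capture("side")["image"]
cv2.imwrite("pics/sidez.png",cv2.resize(s[170:350,195:435],None,fx=3.2,fy=3.2,interpolation=cv2.INTER_CUBIC))
E
```

```text
[[ 0.565  0.095  0.11 ]
 [ 0.641 -0.279  0.11 ]
 [ 0.438 -0.31   0.11 ]
 [ 0.364  0.057  0.11 ]
 [ 0.514 -0.127  0.11 ]]
[[ 0.505 -0.122  0.16 ]]
```

View pics/topz.png

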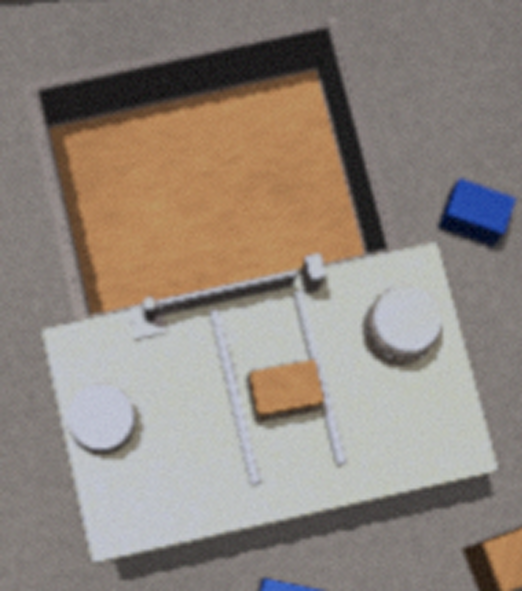

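View pics/sidez.png

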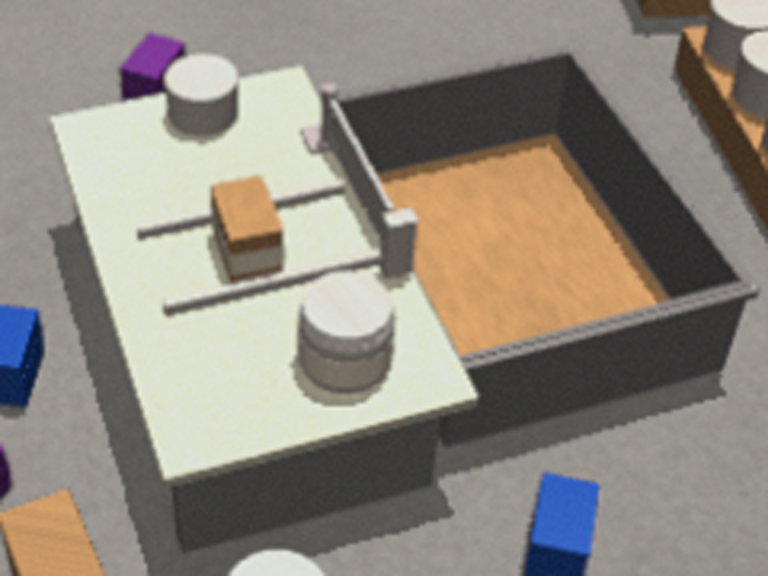

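Rough station: origin about (0.591,-0.094), yaw about 0.2 rad, and the corner spacing of 0.382 m matches the 380 mm ledge. Next I'll take a closer look with the wrist camera.

```bash
python3 - <<'E'
from station import env, planner, viewer, job_done, monitor
import cv2,numpy as np,pickle
from h import *
a=0.2; sx=np.array([np.cos(a),np.sin(a),0]); sy=np.array([-np.sin(a),np.cos(a),0])
o=np.array([0.591,-0.094,0])
for sgn in (-1,1):
    R=np.c_[sgn*sx,-sgn*sy*1, [0,0,-1]]; R=np.c_[sgn*sx, np.cross([0,0,-1],sgn*sx),[0,0,-1]]
    for z in (.36,.32,.28):
        q=planner.ik(o+[0,0,z],R); print(sgn,z,None if q is None else np.round(q,2))
sgn=-1
R=np.c_[sgn*sx, np.cross([0,0,-1],sgn*sx),[0,0,-1]]
for z in (.36,.32,.28):
    try: env.goto(o+[0,0,z],R); break
    except env.Unreachable as e: print(z,e)
p=monitor.current_position();Rr=monitor.current_ee_rot()
c=viewer.capture("wrist")
T=np.eye(4);T[:3,:3]=Rr;T[:3,3]=p
c["T"]=T@np.array(c["mount"])
pickle.dump(c,open("w1.pkl","wb"))
cv2.imwrite("pics/w1.png",c["image"]); print(p,monitor.current_clock())
E
```

```text
-1 0.36 [-0.09  0.45  0.36  1.32 -0.16  1.4   2.03]
-1 0.32 [-0.06  0.46  0.3   1.4  -0.14  1.3   2.02]
-1 0.28 [-0.02  0.48  0.23  1.47 -0.12  1.2   2.  ]
1 0.36 [-0.33  0.52  0.81  1.33 -0.37  1.44 -0.91]
1 0.32 [-0.33  0.54  0.79  1.41 -0.39  1.35 -0.9 ]
1 0.28 [-0.33  0.56  0.78  1.48 -0.41  1.26 -0.87]
[ 0.5911989  -0.09281473  0.35973395] 3.0917
```

View pics/w1.png

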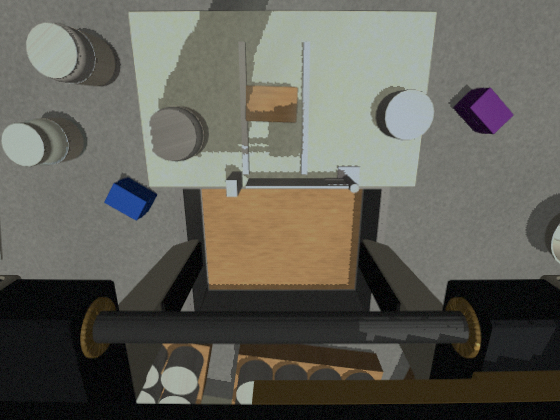

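The wrist view shows the ledge from (130,12) to (437,12) and down to row 186. The carton is at about (272,103) between guides at columns 244 and 305, the flap is at row 183, the stop post at (233,187) and the hinge post at (354,187). I'll zoom in to measure these.

```bash
python3 - <<'E'
import pickle,cv2
im=pickle.load(open("w1.pkl","rb"))["image"]
cv2.imwrite("pics/w1z.png",cv2.resize(im[70:200,220:370],None,fx=4.5,fy=4.5,interpolation=cv2.INTER_CUBIC))
cv2.imwrite("pics/w1y.png",cv2.resize(im[0:200,120:450],None,fx=2.4,fy=2.4,interpolation=cv2.INTER_CUBIC))
E
```

```text
(no output)
```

View pics/w1z.png

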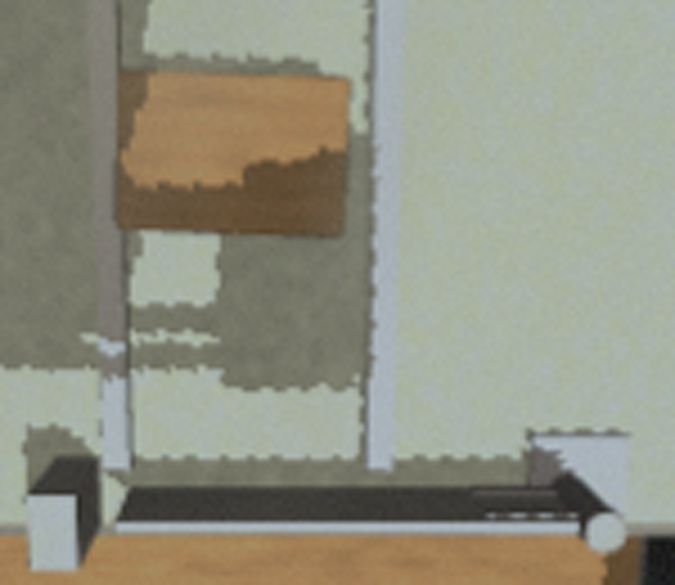

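View pics/w1y.png

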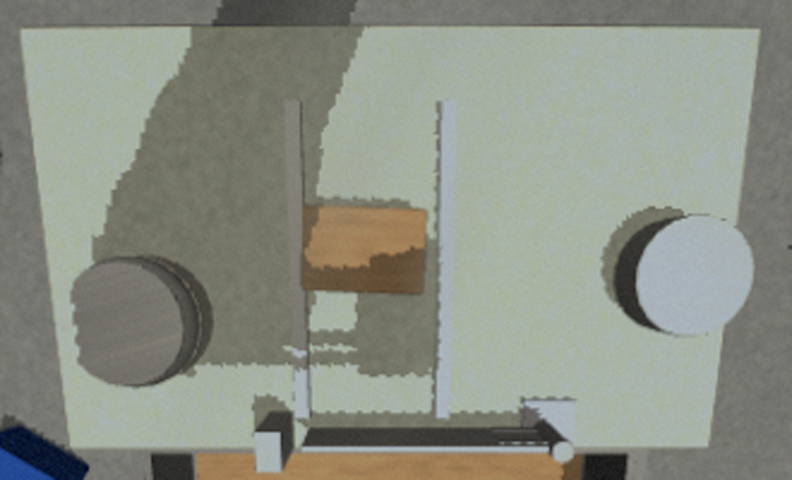

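```bash
python3 - <<'E'
import pickle,cv2,numpy as np
from h import *
c=pickle.load(open("w1.pkl","rb"));T=c["T"]
z1=lambda p:(np.array(p,float)+.5)/4.5-.5+[220,70]
z2=lambda p:(np.array(p,float)+.5)/2.4-.5+[120,0]
L=onplane(c,z2([[22,29],[758,29],[708,447],[71,447]]),.11,T)[:,:2]
S=np.array([[-210,-190],[-210,190],[12,190],[12,-190]])/1e3
G=onplane(c,np.r_[z1([[367,468],[393,468],[104,468],[131,468]]),z2([[436,101],[457,101],[285,101],[300,101]])],.12,T)[:,:2]
GS=np.array([[-8,26],[-8,34],[-8,-54],[-8,-46],[-173,26],[-173,34],[-173,-54],[-173,-46]])/1e3
H=onplane(c,z1([[604,532]]),.166,T)[:,:2];HS=np.array([[0,.089]])
P=onplane(c,z1([[28,494],[76,494],[78,570],[32,570]]),.166,T)[:,:2]
A=np.r_[L,G,H];B=np.r_[S,GS,HS]
ca=A.mean(0);cb=B.mean(0);a_,b_=A-ca,B-cb
yaw=np.arctan2((b_[:,0]*a_[:,1]-b_[:,1]*a_[:,0]).sum(),(a_*b_).sum())
R=np.array([[np.cos(yaw),-np.sin(yaw)],[np.sin(yaw),np.cos(yaw)]]);o=ca-R@cb
print("yaw",yaw,"o",o); print("res mm",((A-(B@R.T+o))@R*1e3).round(1).tolist())
st=lambda p:((p-o)@R*1e3).round(1).tolist()
C=onplane(c,z1([[120,70],[350,80],[344,236],[116,229]]),.16,T)[:,:2]
print("carton",st(C),st(C.mean(0)),"sides",[np.linalg.norm(C[i]-C[i-1]).round(4) for i in range(4)])
print("post",st(P)); print("flap",st(onplane(c,z1([[118,527],[580,527]]),.16,T)[:,:2]))
np.savez("st.npz",yaw=yaw,o=o)
c2={}
# check vs top estimate
print(st(np.array([[.505,-.122]])), st(np.array([[.565,.095],[.641,-.279],[.438,-.31],[.364,.057]])))
E
```

```text
yaw 0.20103348089536677 o [ 0.60087737 -0.08809728]
res mm [[1.6, 2.9], [1.9, -2.4], [-1.2, -1.7], [-1.6, 2.0], [-1.0, 0.1], [-1.0, 0.0], [-1.1, 0.4], [-1.1, 0.6], [1.0, -2.6], [1.0, 0.1], [0.9, 0.9], [0.9, 0.5], [-0.5, -0.9]]
carton [[-119.5, -41.0], [-117.1, 17.2], [-78.7, 16.2], [-80.5, -43.3]] [-98.9, -12.7] sides [np.float64(0.0391), np.float64(0.0583), np.float64(0.0384), np.float64(0.0595)]
post [[-11.2, -68.8], [-11.2, -55.8], [10.2, -56.1], [10.1, -68.8]]
flap [[-0.5, -45.4], [-0.4, 82.8]]
[[-100.7, -14.1]] [[1.4, 186.6], [1.2, -195.1], [-203.9, -184.9], [-203.1, 189.5]]
```

The fit is good. Guides, ledge, posts and flap all match the given sizes within about 2 mm. The carton is at station (-99,-13) mm, yaw about -2°, so its rear face is at -119 mm. With a finger spread of about 110 mm, a finger behind the carton can't reach while the other holds the flap open. So I'll first stage the carton forward inside the lane, short of the shut flap, and then do the two-finger move.

```bash
cat >> h.py <<'E'
_s=np.load("st.npz"); yaw=float(_s["yaw"]); o2=_s["o"]
R2=np.array([[np.cos(yaw),-np.sin(yaw)],[np.sin(yaw),np.cos(yaw)]])
def w(p,z): return np.r_[R2@(np.array(p[:2],float)/1e3)+o2,z]      # station mm -> world
def s(p): return ((np.array(p)[...,:2]-o2)@R2*1e3)                   # world -> station mm
def rot(psi): # tool y (B->A) at angle psi from station x
    a=yaw+psi; y=np.array([np.cos(a),np.sin(a),0]);z=np.array([0,0,-1.]);return np.c_[np.cross(y,z),y,z]
def mid(B,psi,sp): return np.array(B,float)+.5*sp*np.array([np.cos(psi),np.sin(psi)])
def wrist(viewer,monitor,name):
    import pickle
    T=np.eye(4);T[:3,3]=monitor.current_position();T[:3,:3]=monitor.current_ee_rot()
    c=viewer.capture("wrist");c["T"]=T@np.array(c["mount"]);pickle.dump(c,open(name+".pkl","wb"));cv2.imwrite(f"pics/{name}.png",c["image"]);return c
E
python3 - <<'E'
from station import env, planner, viewer, job_done, monitor
from h import *
psi=np.pi/2; sp=77.5; By=-12.5
env.gripper_to(.060,40)
env.goto(w(mid([-142,By],psi,sp),.25),rot(psi))
env.servo_line(w(mid([-142,By],psi,sp),.147),rate=.1)
f0=np.array(monitor.current_contact_force())
env.servo_line(w(mid([-80,By],psi,sp),.147),rate=.06)
print(monitor.current_contact_force()-f0, s(monitor.current_position()),monitor.current_position(),monitor.current_clock(),monitor.current_gripper_width())
wrist(viewer,monitor,"w2")
c=viewer.capture("top");cv2.imwrite("pics/t2.png",c["image"])
E
```

```text
[ 1.41349043e-01 -2.34518776e-05 -6.68081495e-01] [-80.54568103  26.51852157] [ 0.51665855 -0.07819635  0.14645923] 6.925 0.060399406708465594
```

View pics/w2.png

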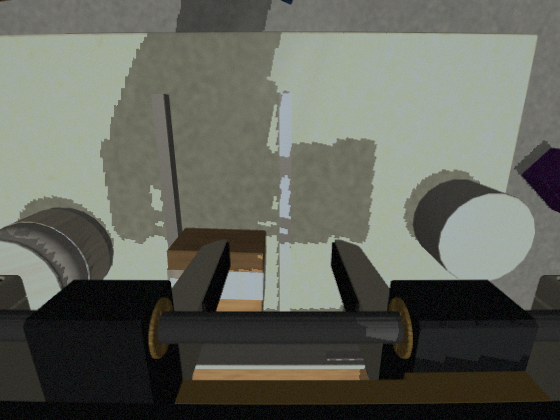

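View pics/t2.png

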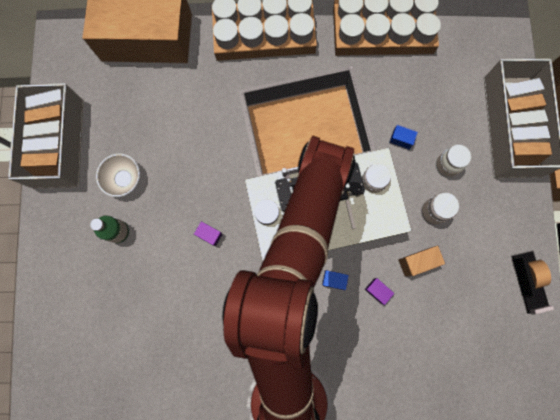

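The wrist view shows finger B's tip at (215,245), with the carton rear face ahead of it. Its bottom edge runs from about (183,229) to (266,231).

```bash
python3 - <<'E'
from h import *
import pickle
c=pickle.load(open("w2.pkl","rb"));T=c["T"]
print(s(onplane(c,[[184,229.5],[266,232]],.11,T)).round(1))
print("tip B",s(onplane(c,[[204,243],[228,243]],.124,T)).round(1))
cv2.imwrite("pics/w2z.png",cv2.resize(c["image"][215:345,140:340],None,fx=4,fy=4,interpolation=cv2.INTER_CUBIC))
E
```

```text
[[-78.6 -44.3]
 [-76.6  16.2]]
tip B [[-74.1 -26.5]
 [-74.1  -9.8]]
```

View pics/w2z.png

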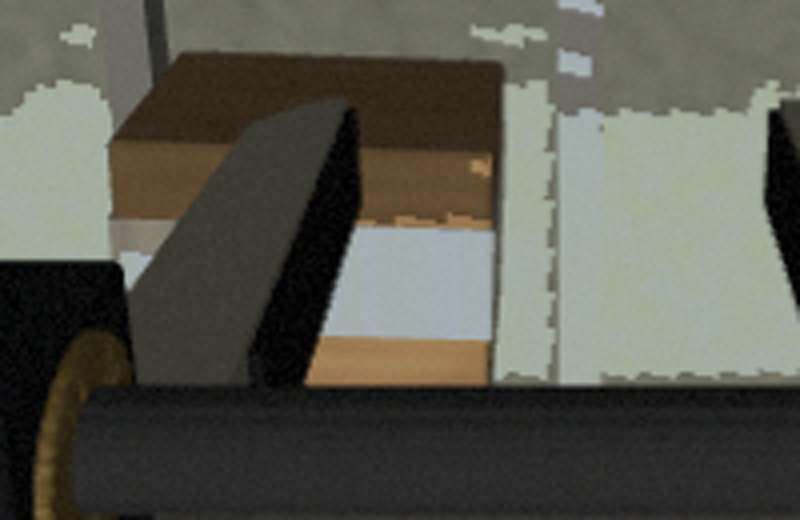

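The face pattern (dark strip, then brown, white, brown) makes me suspect the carton has tipped. I'll check from the side camera before going on.

```bash
python3 - <<'E'
from station import env, planner, viewer, job_done, monitor
from h import *
c=viewer.capture("side");im=c["image"]
cv2.imwrite("pics/s2.png",cv2.resize(im[160:310,200:400],None,fx=4,fy=4,interpolation=cv2.INTER_CUBIC))
E
```

```text
(no output)
```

View pics/s2.png

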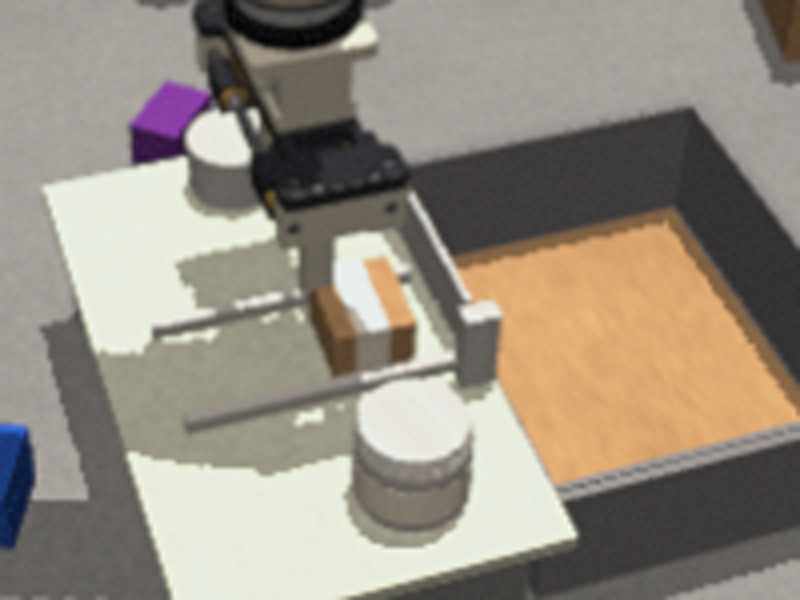

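The carton did tip forward onto its front face at the first push: the band now runs over the top, and it is 50 mm long by 40 mm high. It's still in the lane, clear of the flap, and more stable like this. Righting it would mean lifting, so I'll carry on pushing it as it lies. First I'll measure where it is.

```bash
python3 - <<'E'
from station import env, planner, viewer, job_done, monitor
from h import *
import pickle
c=pickle.load(open("w2.pkl","rb"));T=c["T"]
z=lambda p:(np.array(p,float)+.5)/4-.5+[140,215]
print("rear bottom",s(onplane(c,z([[182,53],[503,64]]),.11,T)).round(1).tolist(),"rear top",s(onplane(c,z([[110,143],[494,152]]),.15,T)).round(1).tolist())
d=viewer.capture("side")
z=lambda p:(np.array(p,float)+.5)/4-.5+[200,160]
# side pic: top corners of the lying carton (z=.15): near-left, near-right, far-right
print("side top",s(onplane(d,z([[335,338],[414,325],[388,259]]),.15)).round(1).tolist())
print("side bottom near",s(onplane(d,z([[338,374],[410,362]]),.11)).round(1).tolist())
# drive a bit nearer: 
E
```

```text
rear bottom [[-79.9, -43.3], [-77.7, 15.7]] rear top [[-80.8, -42.5], [-79.3, 16.2]]
side top [[-79.8, -44.6], [-33.2, -48.5], [-29.1, 8.9]]
side bottom near [[-75.1, -36.1], [-31.3, -39.8]]
```

```bash
python3 - <<'E'
from h import *
import pickle
c=pickle.load(open("w2.pkl","rb"));T=c["T"]
for zz in (.1245,.16):
  for dx in (-7.5,7.5):
    for dy in (-8.75,8.75):
      p=project(c,[w([-80.5+dx,26.5-39+dy],zz)],T)[0]; print(zz,dx,dy,p.round(1),"zoom",((p-[140,215])*4).round(0))
E
```

```text
0.1245 -7.5 -8.75 [210.  224.5] zoom [280.  38.]
0.1245 -7.5 8.75 [235.6 224.5] zoom [383.  38.]
0.1245 7.5 -8.75 [211.5 244.7] zoom [286. 119.]
0.1245 7.5 8.75 [236.6 244.7] zoom [386. 119.]
0.16 -7.5 -8.75 [196.6 246.5] zoom [227. 126.]
0.16 -7.5 8.75 [227.1 246.5] zoom [348. 126.]
0.16 7.5 -8.75 [198.7 269.9] zoom [235. 220.]
0.16 7.5 8.75 [228.5 269.9] zoom [354. 220.]
```

```bash
python3 - <<'E'
from h import *
import pickle
for n,op in (("w1",93.3),("w2",60.4)):
  c=pickle.load(open(n+".pkl","rb"));M=np.array(c["mount"])
  for zt in (-10,0,10,22):
    print(n,zt,[project(c,[[dx,y,zt/1e3]],M)[0].round(0).tolist() for dx in (.0075,-.0075) for y in (op/2e3,-op/2e3)])
  im=c["image"]
  cv2.imwrite(f"pics/{n}f.png",cv2.resize(im[220:340,120:440],None,fx=2.5,fy=2.5,interpolation=cv2.INTER_CUBIC))
E
```

```text
w1 -10 [[360.0, 244.0], [200.0, 244.0], [358.0, 267.0], [202.0, 267.0]]
w1 0 [[356.0, 237.0], [204.0, 237.0], [354.0, 259.0], [206.0, 259.0]]
w1 10 [[352.0, 231.0], [208.0, 231.0], [351.0, 252.0], [209.0, 252.0]]
w1 22 [[348.0, 224.0], [212.0, 224.0], [347.0, 244.0], [213.0, 245.0]]
w2 -10 [[332.0, 244.0], [228.0, 244.0], [331.0, 267.0], [230.0, 267.0]]
w2 0 [[329.0, 237.0], [231.0, 237.0], [328.0, 259.0], [232.0, 259.0]]
w2 10 [[327.0, 231.0], [233.0, 231.0], [326.0, 252.0], [234.0, 252.0]]
w2 22 [[324.0, 224.0], [236.0, 224.0], [323.0, 244.0], [237.0, 245.0]]
```

View pics/w1f.png

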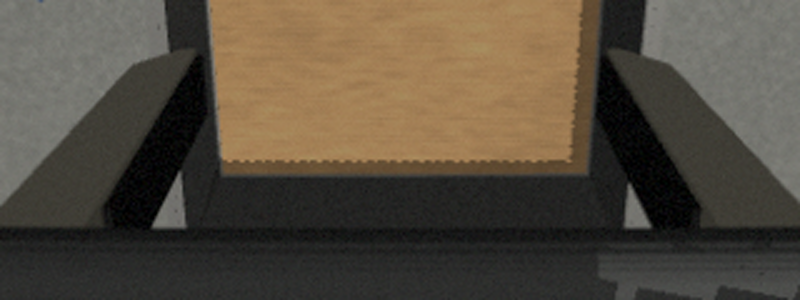

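View pics/w2f.png

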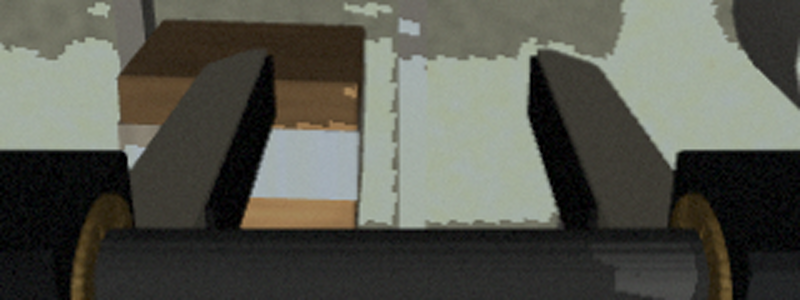

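```bash
python3 - <<'E'
from station import env, planner, viewer, job_done, monitor
from h import *
d=viewer.capture("side")
for zz in (.1245,.15,.165):
  print(zz,[((project(d,[w([-80.5+dx,y,],zz)])[0]-[200,160])*4).round(0).tolist() for y in (-21,-3.7) for dx in (-7.5,7.5)], "A",[((project(d,[w([-80.5+dx,y,],zz)])[0]-[200,160])*4).round(0).tolist() for y in (57,74)for dx in (-7.5,7.5)])
cv2.imwrite("pics/s2z.png",cv2.resize(d["image"][195:265,250:330],None,fx=8,fy=8,interpolation=cv2.INTER_CUBIC))
E
```

```text
0.1245 [[308.0, 343.0], [332.0, 337.0], [299.0, 323.0], [323.0, 318.0]] A [[270.0, 257.0], [294.0, 252.0], [263.0, 240.0], [286.0, 235.0]]
0.15 [[308.0, 312.0], [332.0, 306.0], [299.0, 292.0], [323.0, 287.0]] A [[270.0, 227.0], [293.0, 222.0], [262.0, 209.0], [285.0, 204.0]]
0.165 [[307.0, 293.0], [332.0, 288.0], [299.0, 274.0], [323.0, 268.0]] A [[269.0, 208.0], [293.0, 203.0], [261.0, 191.0], [285.0, 186.0]]
```

View pics/s2z.png

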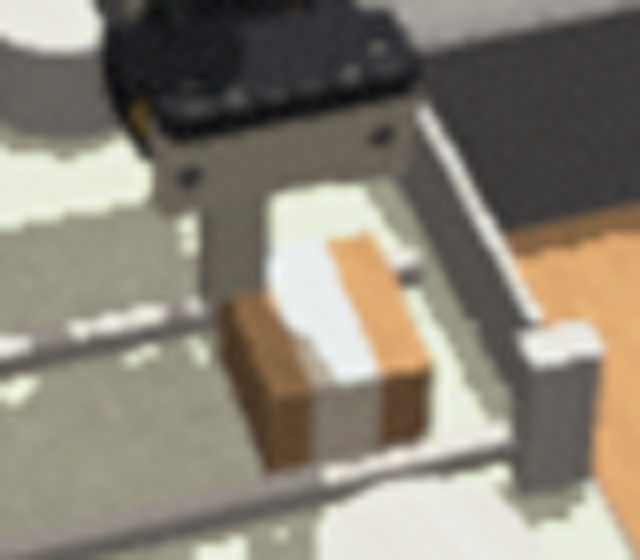

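The side and wrist views both put the fingertips at about TCP z +5 mm (≈0.15), not 22 mm below the TCP. So the finger struck the carton at its top edge, which explains the tipping. I'll find the real tip height by touching the ledge at the next working spot: finger A on the free strip, finger B in the lane behind the carton.

```bash
python3 - <<'E'
from station import env, planner, viewer, job_done, monitor
from h import *
sp=110.5; psi=np.arcsin(76/sp)
p=np.array(monitor.current_position()); env.servo_line(p+[0,0,.06],rate=.15)
env.gripper_to(.093,60)
B=[-105,-13.5]
env.goto(w(mid(B,psi,sp),.20),rot(psi))
env.servo_line(w(mid(B,psi,sp),.155),rate=.1)
r=env.servo_line(w(mid(B,psi,sp),.098),rate=.03,f_stop=4)
print(r,monitor.current_position(),np.round(monitor.current_contact_force(),2),np.round(monitor.current_ft_torque(),2),monitor.current_clock(),monitor.current_gripper_width(),np.round(monitor.current_qpos(),2))
wrist(viewer,monitor,"w3")
d=viewer.capture("side");cv2.imwrite("pics/s3.png",cv2.resize(d["image"][160:310,200:400],None,fx=4,fy=4,interpolation=cv2.INTER_CUBIC))
E
```

```text
True [ 0.53237882 -0.07702954  0.09986627] [0.09 0.34 3.55] [ 0.06  0.07 -0.04] 11.4417 0.09289507774454048 [-0.2   0.62  0.48  1.88 -0.41  0.73  1.47]
```

View pics/w3.png

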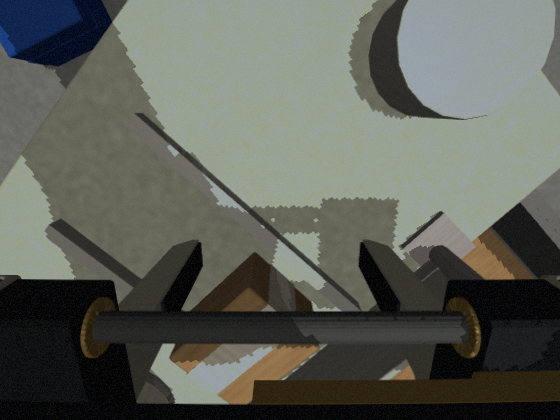

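View pics/s3.png

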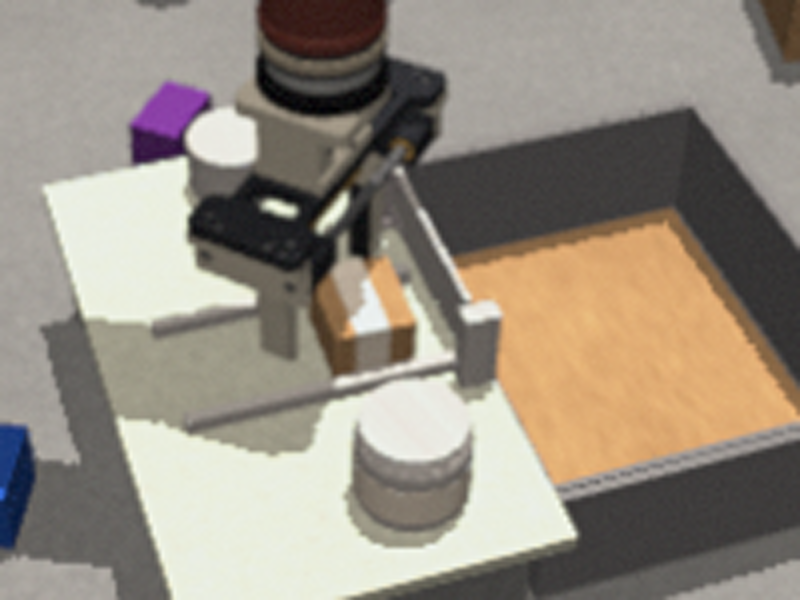

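```bash
python3 - <<'E'
from station import env, planner, viewer, job_done, monitor
from h import *
d=viewer.capture("side")
ps=np.arcsin(76/110.5)
P=s(monitor.current_position());y=np.array([np.cos(ps),np.sin(ps)]);x=np.array([-y[1],y[0]])
print(P)
for zz in (.11,.12,.13):
  print(zz,[((project(d,[w(P+a*y+b*x,zz)])[0]-[200,160])*4).round(0).tolist() for a in (-64,-46.5) for b in (-7.5,7.5)])
print(np.round(monitor.current_contact_force(),2))
cv2.imwrite("pics/s3z.png",cv2.resize(d["image"][185:265,245:325],None,fx=7.5,fy=7.5,interpolation=cv2.INTER_CUBIC))
E
```

```text
[-64.91694835  24.52137084]
0.11 [[281.0, 371.0], [259.0, 362.0], [295.0, 352.0], [274.0, 344.0]]
0.12 [[280.0, 359.0], [258.0, 351.0], [295.0, 341.0], [273.0, 332.0]]
0.13 [[280.0, 347.0], [258.0, 339.0], [295.0, 329.0], [273.0, 320.0]]
[-0.09  0.13  6.  ]
```

View pics/s3z.png

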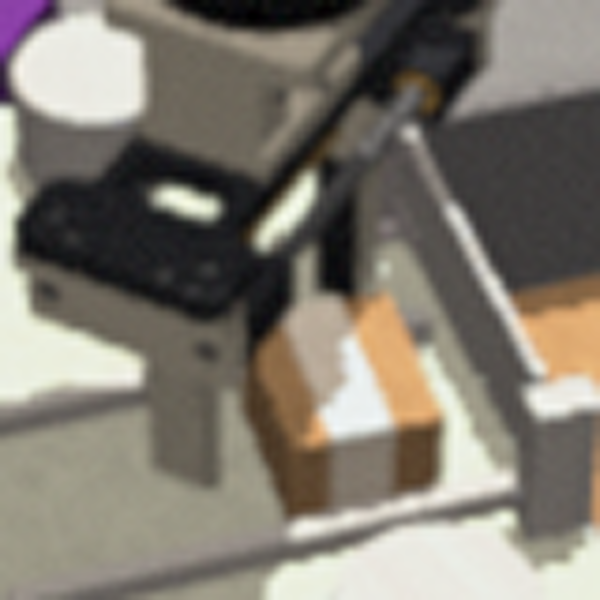

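The fingers touched the ledge with TCP z = 0.100, so the tips sit about 10 mm behind the TCP. I'll work at TCP z = 0.112, which puts the tips about 12 mm above the ledge, over the guides, with the body clear of the posts. The lying carton's rear face is at -79.5, so finger A now reaches the flap before finger B reaches the carton. First step: start opening the flap.

```bash
cat >> h.py <<'E'
SP=110.5
def go(env,Bx,By,Ay,z=.112,rate=.05,f=50):
    psi=np.arcsin((Ay-By)/SP); return env.servo_line(w(mid([Bx,By],psi,SP),z),rot(psi),rate=rate,f_stop=f)
def st(monitor):
    R=np.array(monitor.current_ee_rot());P=s(monitor.current_position());y=R2.T@R[:2,1]
    return "A",(P+55.25*y).round(1),"B",(P-55.25*y).round(1),"F",(R2.T@np.array(monitor.current_contact_force())[:2]).round(1),round(float(monitor.current_contact_force()[2]),1),"t",round(monitor.current_clock(),1)
E
python3 - <<'E'
from station import env, planner, viewer, job_done, monitor
from h import *
B=-14.5
go(env,-105,B,62.5,rate=.03); print(*st(monitor))
for x in (-98,-94,-90,-86):
    print(go(env,x,B,62.5),*st(monitor))
wrist(viewer,monitor,"w4")
d=viewer.capture("side");cv2.imwrite("pics/s4.png",cv2.resize(d["image"][160:310,200:400],None,fx=4,fy=4,interpolation=cv2.INTER_CUBIC))
E
```

```text
A [-25.8  62.6] B [-105.1  -14.4] F [-0.8  0. ] -0.1 t 12.2
False A [-18.4  62.7] B [-97.6 -14.4] F [ 0.5 -0.4] 0.1 t 12.5
False A [-14.5  62.6] B [-93.7 -14.5] F [-0. -0.] -0.4 t 12.7
False A [-12.2  62.3] B [-91.5 -14.6] F [-4.2 -0.1] 1.5 t 13.0
False A [-11.3  62.4] B [-90.6 -14.6] F [-10.5   0.7] 7.3 t 13.2
```

View pics/s4.png

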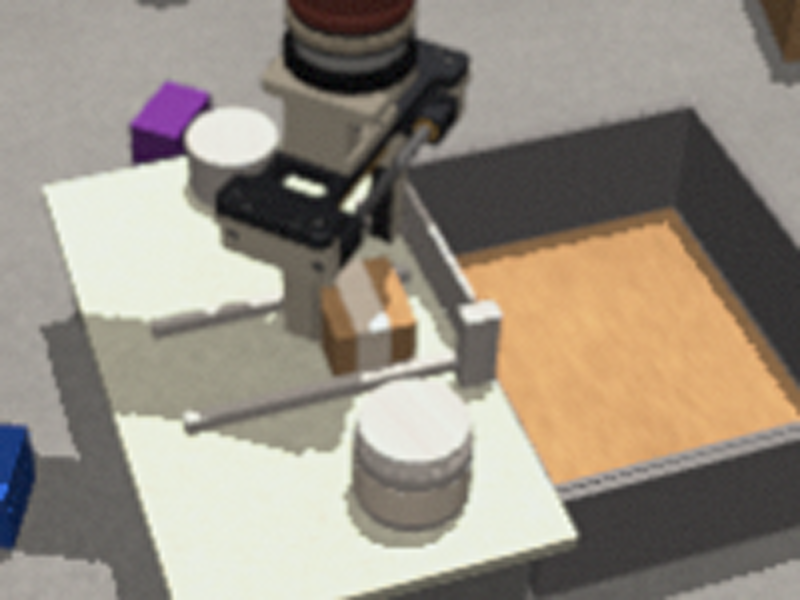

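View pics/w4.png

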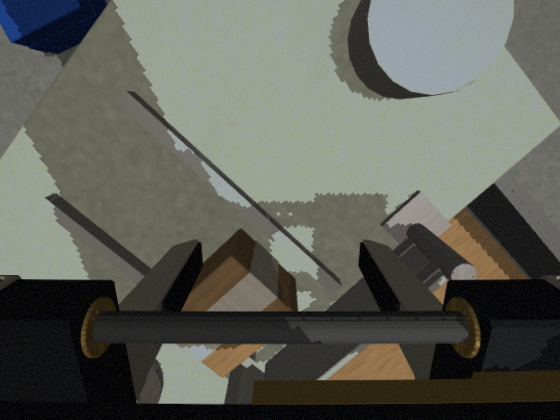

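```bash
python3 - <<'E'
from station import env, planner, viewer, job_done, monitor
from h import *
B=-14.5
for x in (-83,-80,-76):
    print(go(env,x,B,62.5,f=35),*st(monitor),monitor.current_position()[2])
wrist(viewer,monitor,"w5")
d=viewer.capture("side");cv2.imwrite("pics/s5.png",cv2.resize(d["image"][160:310,200:400],None,fx=4,fy=4,interpolation=cv2.INTER_CUBIC))
E
```

```text
False A [-9.2 62.4] B [-88.5 -14.6] F [-12.    0.5] 7.9 t 13.6 0.11186364858218417
False A [-6.7 62.6] B [-86.  -14.4] F [-12.5   0.7] 9.0 t 13.8 0.11187141521737617
False A [-3.5 63.2] B [-82.7 -13.8] F [-13.6   2. ] 10.7 t 14.1 0.11182296250483188
```

View pics/s5.png

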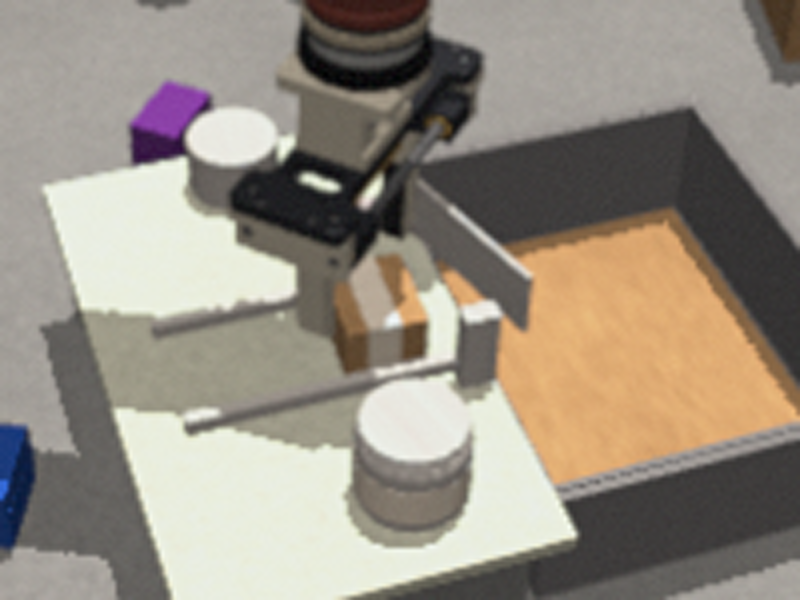

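View pics/w5.png

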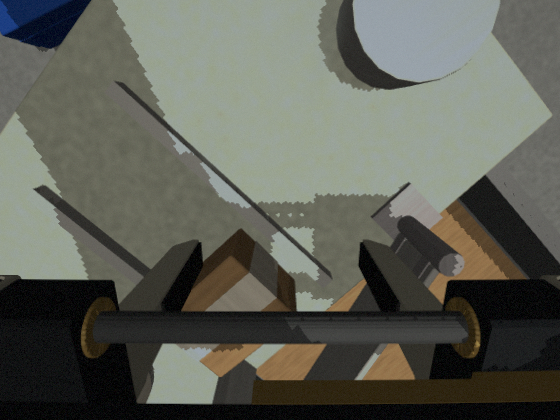

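The flap is opening on finger A, at roughly 0.4 rad, and the carton follows straight, well clear of it. Continuing, with finger A moving slightly toward the hinge for more opening.

```bash
python3 - <<'E'
from station import env, planner, viewer, job_done, monitor
from h import *
B=-14.5
for x,a in ((-70,64.5),(-63,66),(-57,67)):
    r=go(env,x,B,a,f=35); print(r,*st(monitor))
    if r: break
wrist(viewer,monitor,"w6")
d=viewer.capture("side");cv2.imwrite("pics/s6.png",cv2.resize(d["image"][160:310,200:400],None,fx=4,fy=4,interpolation=cv2.INTER_CUBIC))
E
```

```text
False A [-0.1 64. ] B [-77.4 -14.9] F [-14.6  -1.4] 10.1 t 14.4
False A [ 4.  65.2] B [-71.8 -15.2] F [-18.2   0.6] 11.3 t 14.7
False A [ 7.2 65.7] B [-67.5 -15.7] F [-18.8  -1.6] 10.7 t 14.9
```

View pics/s6.png

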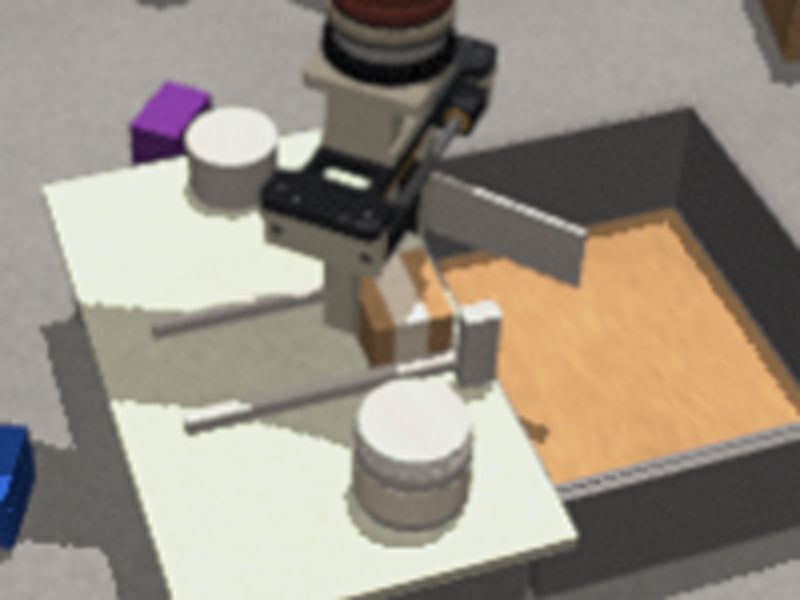

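View pics/w6.png

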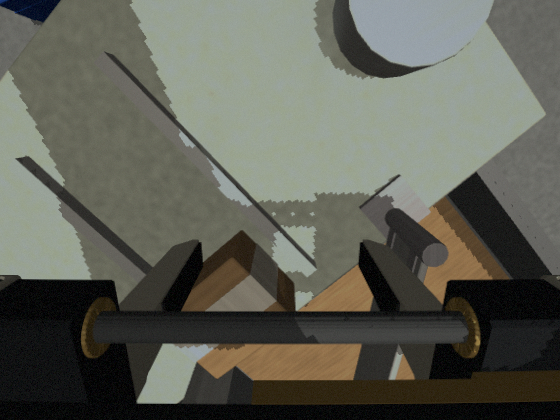

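```bash
python3 - <<'E'
from station import viewer
from h import *
d=viewer.capture("side")
z=lambda p:(np.array(p,float)+.5)/4-.5+[200,160]
t=s(onplane(d,z([[585,232]]),.16))[0]; print(t,"theta",np.arctan2(t[0],89-t[1]),np.hypot(t[0],89-t[1]))
print("carton near top front/rear",s(onplane(d,z([[452,312],[378,333]]),.15)).round(1).tolist())
E
```

```text
[ 87.90061949 -15.06397482] theta 0.7013966322977977 136.2197847625847
carton near top front/rear [[-8.6, -45.2], [-55.1, -48.3]]
```

```bash
python3 - <<'E'
from station import env, planner, viewer, job_done, monitor
from h import *
B=-14
for x,a in ((-50,68.5),(-42,69),(-34,69)):
    r=go(env,x,B,a,f=35); print(r,*st(monitor))
    if r: break
wrist(viewer,monitor,"w7")
d=viewer.capture("side");cv2.imwrite("pics/s7.png",cv2.resize(d["image"][160:310,200:400],None,fx=4,fy=4,interpolation=cv2.INTER_CUBIC))
E
```

```text
False A [11.1 66. ] B [-62.5 -16.3] F [-21.4  -1.7] 9.9 t 15.4
False A [15.4 64.5] B [-57.8 -18.4] F [-25.1  -4.7] 8.4 t 15.7
False A [22.1 63.5] B [-51.2 -19.2] F [-25.6  -6.3] 5.9 t 16.0
```

View pics/s7.png

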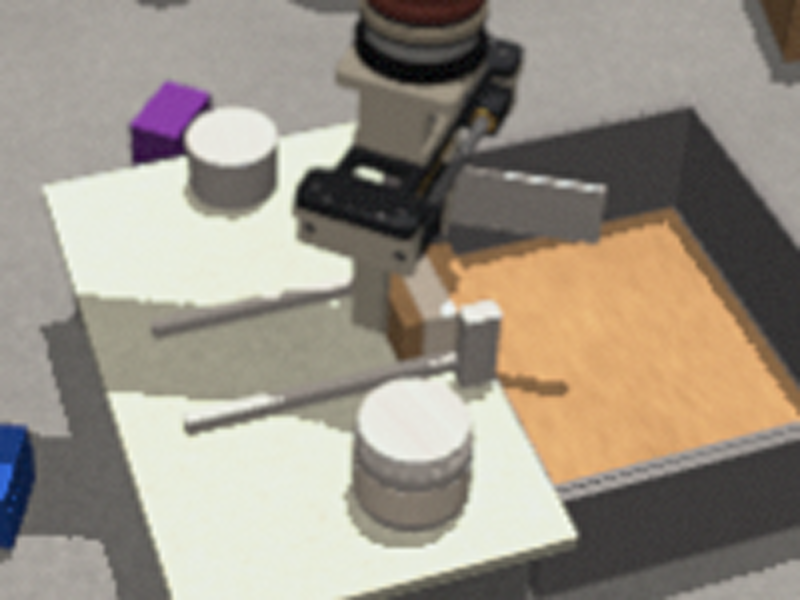

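View pics/w7.png

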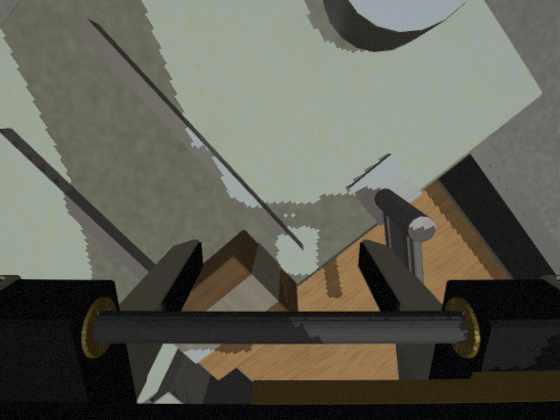

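```bash
python3 - <<'E'
from station import env, planner, viewer, job_done, monitor
from h import *
for x,b,a in ((-27,-9.5,71),(-19,-9,71),(-11,-9,71)):
    r=go(env,x,b,a,f=35); print(r,*st(monitor))
    if r: break
wrist(viewer,monitor,"w8")
d=viewer.capture("side");cv2.imwrite("pics/s8.png",cv2.resize(d["image"][160:310,200:400],None,fx=4,fy=4,interpolation=cv2.INTER_CUBIC))
E
```

```text
False A [37.2 63.2] B [-38.9 -16.9] F [-17.   -9.9] -0.9 t 16.4
False A [49.4 63.3] B [-27.3 -16.3] F [-12.7  -9.4] -2.0 t 16.8
False A [59.5 64. ] B [-17.1 -15.6] F [-8.5 -8.3] -1.7 t 17.1
```

View pics/s8.png

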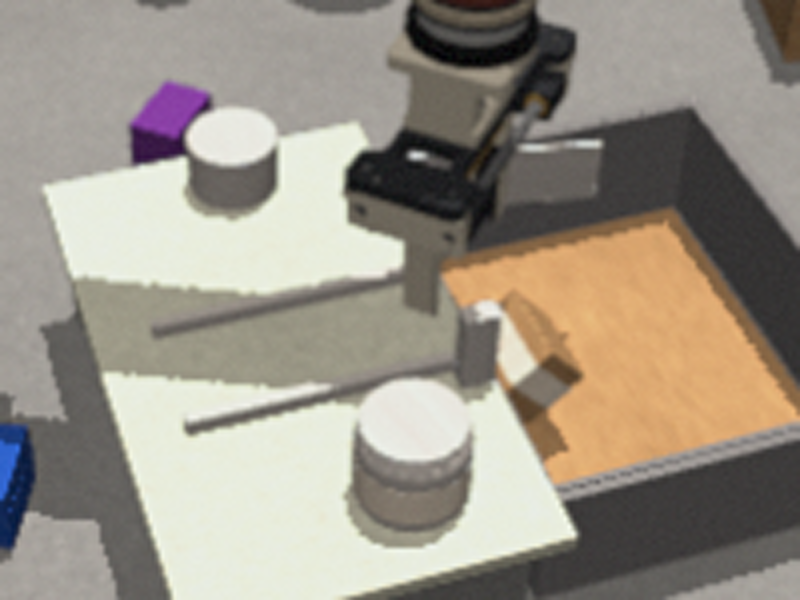

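View pics/w8.png

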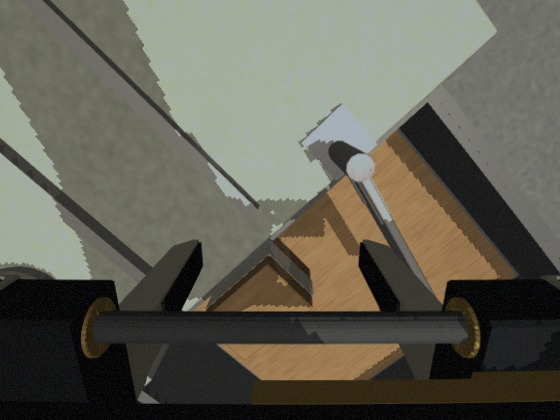

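The carton is past the edge and dropping into the tote while finger A holds the flap open. I'll confirm that, then back out along the same path so finger A lets the flap close gently.

```bash
python3 - <<'E'
from station import env, planner, viewer, job_done, monitor
from h import *
env.sleep(.4)
d=viewer.capture("side");cv2.imwrite("pics/s9.png",cv2.resize(d["image"][160:310,200:400],None,fx=4,fy=4,interpolation=cv2.INTER_CUBIC))
print(*st(monitor))
E
```

```text
A [59.5 64.1] B [-17.1 -15.5] F [-8.3 -8.3] -2.3 t 17.6
```

View pics/s9.png

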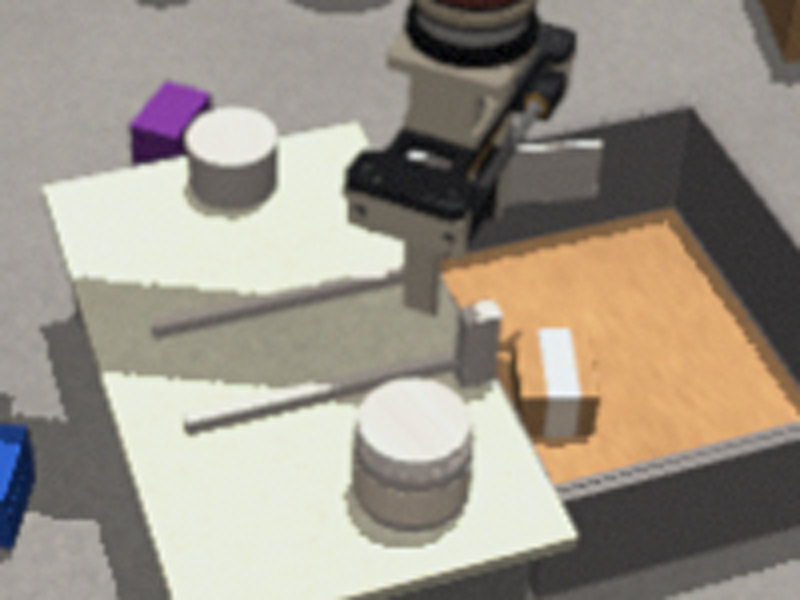

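The carton lies in the tote at about (557,385). Backing out now.

```bash
python3 - <<'E'
from station import env, planner, viewer, job_done, monitor
from h import *
for x,b,a in ((-40,-12,67),(-70,-14,64.5),(-90,-14.5,62.5),(-112,-14.5,62.5)):
    go(env,x,b,a,f=None,rate=.07); print(*st(monitor))
p=np.array(monitor.current_position()); env.servo_line(p+[0,0,.12],rate=.15)
env.goto(w([-150,60],.30),rot(np.pi/2))
env.sleep(.5); print(*st(monitor))
for n in ("side","top"):
    cv2.imwrite(f"pics/f_{n}.png",viewer.capture(n)["image"])
wrist(viewer,monitor,"w10")
E
```

```text
A [38.4 54.8] B [-39.7 -23.4] F [ -0.8 -14.6] 0.3 t 18.2
A [ 5.2 55.3] B [-73.2 -22.5] F [ -7.6 -10.7] 3.5 t 18.7
A [-12.   60.8] B [-91.4 -16.1] F [-5.9 -3.8] 3.0 t 19.2
A [-31.7  63.1] B [-110.9  -14. ] F [-1.6 -0. ] -0.2 t 19.6
A [-149.9  115.2] B [-149.9    4.7] F [-0.4  0.3] -0.8 t 21.7
```

View pics/f_side.png

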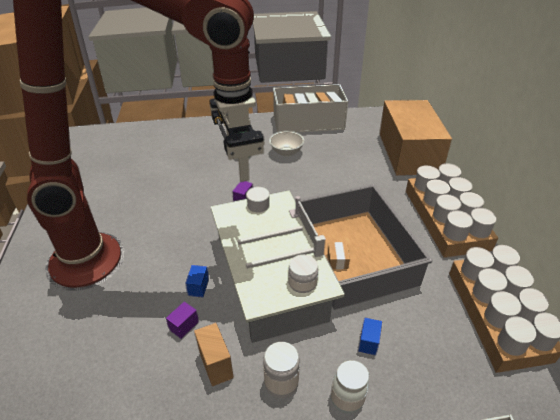

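View pics/f_top.png

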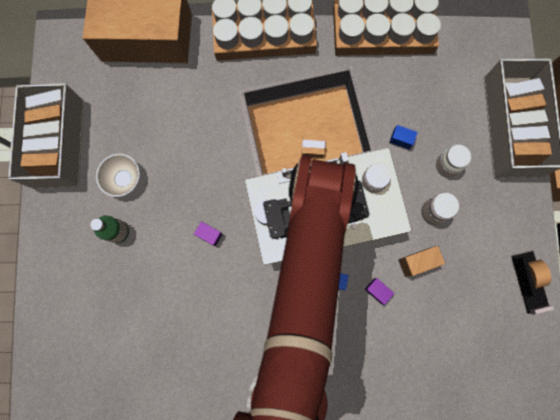

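The flap edge is back at the stop post, the carton is in the tote at side (338,255), and the goods look unmoved. A quick difference against the first side picture will confirm this.

```bash
python3 - <<'E'
from h import *
a=cv2.imread("pics/side0.png");b=cv2.imread("pics/f_side.png")
cv2.imwrite("pics/cmp.png",np.hstack([cv2.resize(i[180:300,205:335],None,fx=3,fy=3,interpolation=cv2.INTER_CUBIC) for i in (a,b)]))
d=cv2.absdiff(a,b).max(2)
for n,(u,v) in dict(can=(303,272),tin=(258,199),flap=(311,225),jar=(282,368),tall=(350,385),box=(213,352),bottle=(243,137),bowl=(287,144),blue=(198,280),purple=(182,320),blue2=(370,336),purple2=(243,190)).items():
    print(n,d[v-15:v+15,u-15:u+15].mean().round(1),end=" ")
E
```

```text
can 4.9 tin 4.9 flap 4.3 jar 4.2 tall 4.3 box 4.9 bottle 59.1 bowl 4.5 blue 24.2 purple 10.4 blue2 4.9 purple2 8.9
```

View pics/cmp.png

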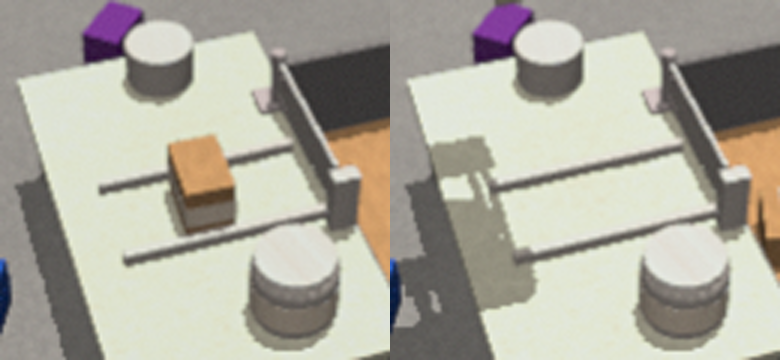

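```bash
python3 -c "
from station import job_done,monitor
print(job_done(),monitor.current_clock())"
```

```text
the job is handed in; nothing more can be done
the job is handed in; nothing more can be done
```

The carton is in the tote, the flap is shut again and the job is handed in. However, the carton toppled on its first push and went through lying down.

- **What I did:** One finger pushed the flap open and kept hold of it. The other finger pushed the carton along the lane, through the gateway and off the edge. I then backed out along the same path so the flap closed onto the finger gently. By the last reading before handing in, the clock was at about 22 s.
- **What went wrong:** The carton fell forward onto its front face with the flap still shut. The fingertips turned out to sit about 10 mm behind the TCP, not 22 mm ahead as stated, so the finger caught the carton's top edge. I found the real tip height by touching the ledge and worked lower from there. I did not right the carton, because that would have meant lifting it.
- **Order of pushing:** The carton started moving with the flap only partly open. I measured about 0.7 rad with its front still 7 mm or so short of the gateway. By my estimate the flap was at about 0.9–1.0 rad as the carton went through. The carton stayed well clear of the flap in every picture.
- **Forces:** The largest force I read was about 26 N. An upward force of up to 11 N while opening the flap was never explained.
- **Last checks:** The side picture shows the carton in the tote, and the flap, can, tin, jar, tall can, box and bowl unchanged from the start. The arm hid the bottle in the side view, but it looks unmoved in the top view. Arm shadow or the arm itself disturbed the comparison at three of the four look-alikes. They look in place by eye, though the arm partly hides one blue one from above.

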